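# Close the specimen case

### The job

Close up the blue specimen case: first push the upright yellow retaining flap down until it lies flat over the two mortar cubes, then push the open lid over from behind and press it fully shut, without slamming it. Do it all by pushing with the fingertips; leave the cubes lying in the case and everything round it where it is.

Things in the scene. Friction and masses are not known exactly. Their poses are not given: they have to be found in the camera images.
- case: Fixed blue plastic case, open on top, 150 (x) x 146 (y) x 62 mm high with 4 mm walls; origin at the centre of its underside, on the worktop, z up. Its -x side carries two latches and a carrying handle and looks roughly toward the robot; the lid is hinged on its +x side. Inside are two cells side by side along y, a mortar cube in each.
- lid (a joint): Angle of the blue lid in rad: 0 shut and level on the case, about 1.57 upright; it starts open beyond upright, leaning away from the robot by up to 0.4 (1.65 to 1.95; stop at 2.0). The hinge is stiff: the lid stays at any angle and takes up to about 3 N at its free edge to swing. It cannot shut while the flap stands up.
- lid_hinge (a point): Middle of the lid's hinge line, fixed to the case at (77, 0, 62) mm in the case's frame; the line runs along the case's y and the axes are the case's.
- lid_edge (a point): Middle of the lid's free edge, on its outer face, 160 mm from the hinge line. The lid is a panel 156 mm wide along the hinge and 8 mm thick, lying from the hinge plane outward (shut: z 62 to 70 mm); with a 10 mm skirt on the inner side of its edges. The point's z axis is the panel's outward normal (up when shut), its -x axis points from the hinge to the free edge.
- flap (a joint): Angle of the yellow retaining flap in rad: 0 folded flat inside the case, about 1.57 upright; starts at 1.35 to 1.7 (stop at 1.75). Stiff hinge: it stays at any angle and takes about 1 N at its edge to fold.
- flap_hinge (a point): Middle of the flap's hinge line along the case's y, near the case's -x wall, at (-60, 0, 56) mm in the case's frame (6 mm below the rim); axes are the case's. Folding turns the flap's free edge from up toward the case's +x, that is, away from the robot.
- flap_edge (a point): Middle of the flap's free edge, 80 mm from its hinge line, at mid thickness. The flap is a plate 122 mm wide along the hinge and 4 mm thick. The point's +x axis points from the hinge to the free edge.
- cube_1: Loose grey mortar cube, 40 mm, in the -y cell of the case; origin at the centre of its underside. To be left lying there.
- cube_2: Loose grey mortar cube, 40 mm, in the +y cell of the case; origin at the centre of its underside. To be left lying there.
- tin: Loose round white-lidded sample tin, 60 mm diameter, 40 mm high, standing on the worktop beside the case's +y side; origin at the centre of its underside. Leave alone.
- mallet: Loose small wooden mallet lying on the worktop beside the case's -y side, 125 mm long, 48 mm high; origin at the centre of its underside. Leave alone.
- watch: Loose black stopwatch, 71 x 60 x 19 mm, on the worktop to the right; origin at the centre of its underside. Leave alone.
- tape: Loose roll of tan tape, 96 mm diameter, 25 mm high, on the worktop to the left; origin at the centre of its underside. Leave alone.
- weigh: Loose stoppered glass weighing bottle, 43 mm diameter, 64 mm high, on the worktop behind the case; origin at the centre of its underside. Leave alone.
There are look-alikes about, which are no part of the job. Of the things shaped like the case, the blue one is meant.

How it is judged:
On the way, in this order (a step that is already met when the one before it is completed fails the run):
1. the flap is folded flat while the lid still stands open (value of joint flap below 0.08 rad and value of joint lid above 1 rad), for 0.1 s.
2. the lid is shut over the flat flap (value of joint lid below 0.05 rad and value of joint flap below 0.08 rad), for 0.2 s.
At the end, for the whole second after the job is handed in: Flap flat (below 0.08 rad) and lid shut over it (below 0.05 rad), both at rest; each cube within 25 mm and each thing round the case within 20 mm of where it started (all of step 2 and velocity of joint lid between -0.05 and 0.05 rad/s and velocity of joint flap between -0.05 and 0.05 rad/s and not (distance of cube_1 from where it was at the start of the episode above 0.025 m) and not (distance of cube_2 from where it was at the start of the episode above 0.025 m) and not (distance of tin from where it was at the start of the episode above 0.02 m) and not (distance of mallet from where it was at the start of the episode above 0.02 m) and not (distance of watch from where it was at the start of the episode above 0.02 m) and not (distance of tape from where it was at the start of the episode above 0.02 m) and not (distance of weigh from where it was at the start of the episode above 0.02 m)); the robot touches nothing.
It fails at once if the lid is swung over (below 1.0 rad) before the flap is down (still above 0.3 rad) (value of joint lid below 1 rad and value of joint flap above 0.3 rad).
It fails at once if the lid is slammed: it closes faster than 3 rad/s (velocity of joint lid below -3 rad/s).
It fails at once if a mortar cube is shifted, lifted or carried more than 25 mm (distance of any of cube_1, cube_2 from where it was at the start of the episode above 0.025 m).
It fails at once if a thing round the case is shifted, lifted or carried more than 20 mm (distance of any of tin, mallet, watch, tape, weigh from where it was at the start of the episode above 0.02 m).
It also fails if it takes over 64 s, if anything falls off the work surface, if the arm or the gripper's body presses on something with over 40 N, if the wrist force passes 120 N, or if a joint passes its speed limit or range.

### The arm

A 6-joint arm with a two-finger parallel gripper is mounted at the origin on a cart in front of the work surface, level with it; the furniture and walls round the work are solid. World frame = base frame: x ahead of the robot, y to its left, z up, the work surface at z = 0. Lengths are in m, angles in rad, forces in N, time in s.
With the tool pointing down it reaches from about 0.275 to 0.85 m from the base axis. Payload 19 kg.
Tool frame: the origin (TCP) lies at the very end of the fingers, on their centre line; the grasp point (between the pads) lies behind it (r.grasp_offset is the z of the grasp point in the tool frame, in m); z points along the fingers, y is the line along which they close (so a half turn about z gives the same grasp; the last joint's range is limited). The gripper opens to 85 mm and grips with 20 to 120 N. Pads are 22 mm wide; open, the fingers measure 114 mm over their backs; the gripper's body (76 mm by 85 mm) begins 54 mm behind the grasp point. The pads swing forward as they close: fully open they stand 13 mm farther back than shut.
Start: joints at [-1.364, 0.15, 1.437, -0, 1.554, -0.134], TCP at [0.192, -0.542, 0.231] pointing down, gripper open.
Joint ranges: [-2.8, 2.8], [-0.68, 2.1], [0.12, 2.68], [-1.39, 4.53], [0.16, 2.79], [-2.81, 2.81]. Speed limits (rad/s): [1.89, 1.89, 2.22, 3.01, 3.01, 3.01].

### API

Orientations are given as a 3x3 rotation matrix whose columns are the frame's x, y, z axes.
In Python, from rig import r gives the robot as it stands.
- The arm moves only by the tool send_rows, never from a script. Its argument "commands" is text: rows parted by semicolons, each of 7 numbers parted by spaces: the turn, a rotation vector about the tool's x, y, z in rad, then the shift along the tool's x, y, z in mm, then the closure, from 0 (fully open) to 1 (shut). A call has 1 to 5 rows; each row shifts and turns the commanded pose from where the row before left it, along the tool's axes as they then stand; what a row does not reach is not made up. A row lasts 1/12 s, in which the tool goes at most 41.7 mm and 7.16 degrees, less where a joint would pass 70% of its speed; a pose out of reach is approached as far as the arm can. A call is refused whole if a number of a shift passes 41.7 or a number of a turn 0.125, either way. A call with a gripper value outside its range is refused whole. The fingers move at their own pace and stop on an object; the grip force is fixed at half the most. Time passes only in rows, so rows that do not move let the fingers close. It gives the time, the measured TCP pose, the force, the opening and the grip force at its end, in the units of the state.
- r.read_state(): the state, without advancing time (a new reading comes with each control period).
- r.read_camera(name): name is "scene" or "top" or "wrist"; returns the picture (384x512x3 uint8, red, green, blue); there is no depth.
- r.camera_params(name): a dict with "camera_matrix" (3x3 intrinsics, pixels), "rvec" (rotation vector, rad) and "tvec" (3), from world to camera coordinates, as OpenCV has them; the wrist camera has in their place "hand_eye" (4x4, takes a point from camera to tool coordinates, whose origin is the TCP and whose axes are the flange's). Camera axes: x right, y down, z forward; pixel columns grow to the right and rows downward; lengths in m; the calibration is good to about 2 mm. A picture is of the moment at which its call begins: read the wrist's pose just before it. camera_params takes no time and is no camera call.
- r.close_job(): hands the job in; it is judged then, once.
The state is a dict: "clock": time; "joint_pos": joint angles; "dq": joint speeds; "joint_efforts": joint torques, N m; "eef_pos": TCP position; "tcp_rot": TCP orientation; "ft_force": force on the tool from outside, world axes, zero at the start; "moment": the same for the moment, N m; "width": finger opening in m; "finger_force": force on a finger pad.
Only numpy, scipy, OpenCV 4.12 (cv2) and the standard library are available. Lean on these libraries where they do the work, as an engineer would, in place of code of your own. Each camera call takes 0.05 s, during which the arm holds its last target. There are 200 camera calls.

## Working session

There is one attempt and no reset: what is moved stays moved. The work goes in short steps, Python scripts to look and compute and a tool call to move; the robot and the scene stay as the last step left them, time stands still between calls to the robot, and variables do not carry over. Pictures are saved under pics/ and viewed, at most 10 in all, crops included, and the job is handed in when it is done.

Besides the shell and the picture viewer there is one more tool, called after "Call:" as a command line: name --argument value ..., lists and objects as JSON in quotes. send_rows: Moves the arm, as the interface text tells. Its arguments: {"type":"object","properties":{"commands":{"type":"string"}},"required":["commands"]}

```bash
mkdir -p pics
python3 - <<'E'
from rig import r
import cv2,numpy as np
for n in ("scene","top"):
    im=r.read_camera(n); cv2.imwrite(f"pics/{n}0.png",im[:,:,::-1])
    p=r.camera_params(n); R=cv2.Rodrigues(np.array(p["rvec"]))[0]; print(n,np.round(p["camera_matrix"],1).tolist(),"pos",np.round(-R.T@np.ravel(p["tvec"]),3),"fwd",np.round(R[2],2))
s=r.read_state(); print({k:np.round(v,3).tolist() for k,v in s.items()},r.grasp_offset)
print(np.round(r.camera_params("wrist")["hand_eye"],3))
E
```

```text
scene [[432.2, 0.0, 250.2], [0.0, 432.2, 187.1], [0.0, 0.0, 1.0]] pos [-0.444 -0.696  1.305] fwd [ 0.6   0.41 -0.69]
top [[366.5, 0.0, 257.5], [0.0, 366.5, 194.4], [0.0, 0.0, 1.0]] pos [0.384 0.031 1.297] fwd [ 0.2  -0.01 -0.98]
{'clock': 0.1, 'joint_pos': [-1.364, 0.151, 1.438, 0.0, 1.554, -0.134], 'dq': [0.0, 0.001, -0.002, -0.001, -0.0, -0.001], 'joint_efforts': [0.005, -71.438, -57.18, -0.0, 0.007, -0.0], 'eef_pos': [0.192, -0.542, 0.231], 'tcp_rot': [[0.942, 0.334, -0.0], [0.334, -0.942, 0.001], [0.0, -0.001, -1.0]], 'ft_force': [0.953, 0.489, 0.23], 'moment': [-0.034, 0.009, 0.036], 'finger_force': 0.0, 'width': 0.085} -0.0187
[[ 0.    -0.945 -0.326  0.083]
 [ 1.     0.    -0.    -0.   ]
 [ 0.    -0.326  0.945 -0.143]
 [ 0.     0.     0.     1.   ]]
```

View pics/scene0.png

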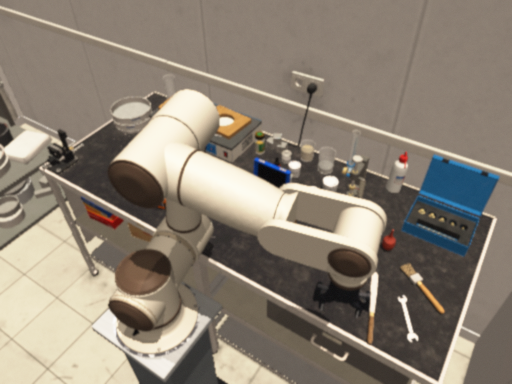

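View pics/top0.png

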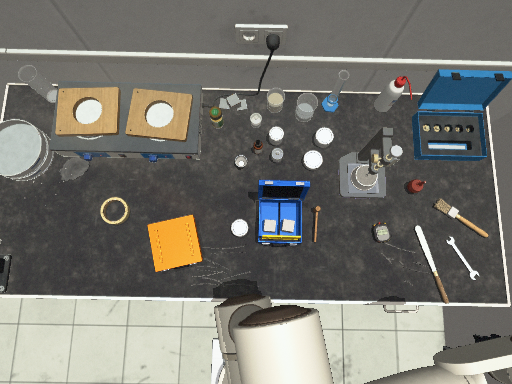

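Top view: the blue case is at about (280,215), with the lid above it at (284,190) and the yellow flap edge near row 239. The tin is at (240,228), the mallet at (317,224) and small glassware at (277,155). In the scene view the arm hides the case. I'll enlarge the top view and measure the case.

```bash
cat > h.py <<'E'
import cv2,numpy as np
from rig import r
def cam(n):
    p=r.camera_params(n)
    if "hand_eye" in p:
        s=r.read_state(); T=np.eye(4); T[:3,:3]=s["tcp_rot"]; T[:3,3]=s["eef_pos"]; M=np.linalg.inv(T@np.array(p["hand_eye"])); return np.array(p["camera_matrix"]),M[:3,:3],M[:3,3]
    return np.array(p["camera_matrix"]),cv2.Rodrigues(np.array(p["rvec"]))[0],np.ravel(p["tvec"])
def ray(c,uv):
    K,R,t=c; uv=np.atleast_2d(uv).astype(float); d=np.c_[uv,np.ones(len(uv))]@np.linalg.inv(K).T@R; return -R.T@t,d
def onz(c,uv,z):
    o,d=ray(c,uv); return o+d*((z-o[2])/d[:,2])[:,None]
def proj(c,P):
    K,R,t=c; q=(np.atleast_2d(P)@R.T+t)@K.T; return q[:,:2]/q[:,2:]
E
python3 - <<'E'
from h import *
im=cv2.imread("pics/top0.png"); c=cam("top")
cv2.imwrite("pics/crop0.png",cv2.resize(im[140:260,220:345],None,fx=6,fy=5,interpolation=cv2.INTER_CUBIC)[:600,:])
h=cv2.cvtColor(im,cv2.COLOR_BGR2HSV)
m=cv2.inRange(h,(105,120,50),(130,255,255)); m[:,:245]=0;m[:,325:]=0;m[:170]=0;m[260:]=0
y=cv2.inRange(h,(20,120,90),(35,255,255)); y[:,:250]=0;y[:,320:]=0;y[:200]=0;y[260:]=0
for n,k in (("blue",m),("yel",y)):
    p=np.argwhere(k)[:,::-1]; b=cv2.minAreaRect(p.astype(np.float32)); print(n,len(p),b,p.min(0),p.max(0))
for row in range(180,248,3):
    q=np.where(m[row])[0]; print(row,(q.min(),q.max()) if len(q) else None,end=' ')
print(onz(c,[[258,205],[302,205],[258,243],[302,243]],.062).round(3))
E
```

```text
blue 1704 ((283.5, 211.5), (63.0, 51.0), 90.0) [258 180] [309 243]
yel 155 ((281.0, 237.0), (4.0, 38.0), 90.0) [262 235] [300 239]
180 (np.int64(259), np.int64(292)) 183 (np.int64(259), np.int64(309)) 186 (np.int64(258), np.int64(309)) 189 (np.int64(258), np.int64(308)) 192 (np.int64(258), np.int64(306)) 195 (np.int64(258), np.int64(305)) 198 (np.int64(258), np.int64(304)) 201 (np.int64(259), np.int64(301)) 204 (np.int64(259), np.int64(301)) 207 (np.int64(260), np.int64(301)) 210 (np.int64(259), np.int64(301)) 213 (np.int64(259), np.int64(301)) 216 (np.int64(259), np.int64(301)) 219 (np.int64(259), np.int64(301)) 222 (np.int64(258), np.int64(301)) 225 (np.int64(258), np.int64(301)) 228 (np.int64(258), np.int64(301)) 231 (np.int64(258), np.int64(301)) 234 (np.int64(258), np.int64(301)) 237 (np.int64(258), np.int64(301)) 240 (np.int64(258), np.int64(301)) 243 (np.int64(260), np.int64(299)) 246 None [[ 0.596  0.016  0.062]
 [ 0.599 -0.135  0.062]
 [ 0.467  0.014  0.062]
 [ 0.47  -0.134  0.062]]
```

View pics/crop0.png

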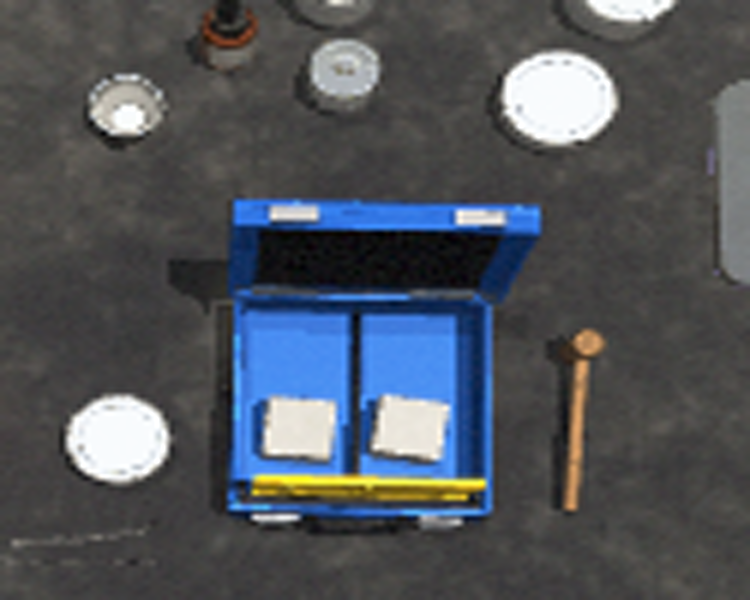

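The enlarged crop shows the blue rim spanning columns 258–302, with its front at row 241.5 and its back at row 199.5. The lid's free edge runs from (259,180) to (310,181.5), leaning back. The yellow flap is at rows 236–240, close to upright, and both cubes are flat in their cells. The tin and mallet are clear on each side, and the glass bottle is behind at about (277,155).

Run:
```python
from h import *
c=cam("top"); pix=lambda a:np.array(a)/[6,5]+[220,140]
P=onz(c,pix([[230,509],[493,514],[235,297],[493,300]]),.062); print("rim FL FR BL BR",P.round(4).tolist())
fr=P[1]-P[0]; print("yaw front",np.arctan2(fr[0],-fr[1]),"width",np.linalg.norm(fr), "depth",P[2]-P[0]); 
ctr=P.mean(0); print("centre",ctr)
bz=P[3]-P[2]; yaw=(np.arctan2(fr[0],-fr[1])+np.arctan2(bz[0],-bz[1]))/2
L=onz(c,pix([[233,200],[540,207]]),.215); print("lid corners",L.round(4).tolist(),np.linalg.norm(L[1]-L[0]))
o,d=ray(c,pix([[386,203]])); d=d[0]
def solve(x0,z0,R,sgn,uv):
    o,d=ray(c,pix([uv])); d=d[0]
    th=np.linspace(1.2,2.05,2000); x=x0+sgn*R*np.cos(th); z=z0+R*np.sin(th)
    s=(z-o[2])/d[2]; e=o[0]+s*d[0]-x; i=abs(e).argmin(); return th[i],x[i],z[i],e[i]
print("lid",solve(ctr[0]+.077,.062,.16,-1,(386,203)))
for v in (478,488,498): print("flap",solve(ctr[0]-.060,.056,.08,1,(368,v)))
print("bottle",onz(c,pix([[345,75]]),.064),"tin",onz(c,pix([[118,438]]),.04),"mallet",onz(c,pix([[588,342],[572,508]]),.04).round(3).tolist())
```

```text
rim FL FR BL BR [[0.471, 0.0125, 0.062], [0.4706, -0.1346, 0.062], [0.6156, 0.0124, 0.062], [0.6167, -0.1353, 0.062]]
yaw front -0.002584004050524255 width 0.1471436043591006 depth [ 0.14459367 -0.00016338  0.        ]
centre [ 0.54345647 -0.0612675   0.062     ]
lid corners [[0.6468, 0.0168, 0.215], [0.646, -0.1388, 0.215]] 0.1556592146747741
lid (np.float64(1.727688844422211), np.float64(0.6454564119256283), np.float64(0.2200348151276099), np.float64(3.230528066100469e-05))
flap (np.float64(1.5295397698849424), np.float64(0.48675605610079936), np.float64(0.13593192551711714), np.float64(9.327347239018735e-08))
flap (np.float64(1.6082041020510254), np.float64(0.48046454365483104), np.float64(0.1359440328609012), np.float64(-1.5996128535200604e-05))
flap (np.float64(1.6868684342171085), np.float64(0.4741915359208194), np.float64(0.13546169541203512), np.float64(1.2617718657681465e-06))
bottle [[ 0.77517265 -0.0490992   0.064     ]] tin [[0.51971111 0.07720598 0.04      ]] mallet [[0.592, -0.193, 0.04], [0.477, -0.183, 0.04]]
```

Measured case: centre (0.545, -0.061), yaw ≈ 0. The rim is 147 mm wide against 146 mm given, and the lid 156 mm wide as given. Lid angle ≈ 1.73, flap ≈ 1.6. I'll square the tool, shut the fingers and move in front of the flap.

Call:
send_rows --commands "0 0 0.1136 0 0 0 1;0 0 0.1136 0 0 0 1;0 0 0.1136 0 0 0 1;0 0 0 16.5 -32 2 1;0 0 0 16.5 -32 2 1"

```text
clock: 0.52
eef_pos: [0.2248, -0.4776, 0.2262]
tcp_rot: [[1.0, -0.003, -0.0], [-0.003, -1.0, 0.002], [-0.001, -0.002, -1.0]]
ft_force: [1.3, -0.4, -0.6]
width: 0.0257
finger_force: 0.0
```

Call:
send_rows --commands "0 0 0 16.5 -32 2 1;0 0 0 16.5 -32 2 1;0 0 0 16.5 -32 2 1;0 0 0 16.5 -32 2 1;0 0 0 16.5 -32 2 1"

```text
clock: 0.93
eef_pos: [0.3079, -0.3162, 0.217]
tcp_rot: [[1.0, -0.0, -0.0], [-0.0, -1.0, 0.0], [-0.0, -0.0, -1.0]]
ft_force: [0.2, 0.4, 0.0]
width: -0.0
finger_force: 0.0
```

Call:
send_rows --commands "0 0 0 16.5 -32 2 1;0 0 0 16.5 -32 2 1;0 0 0 16.5 -32 2 1;0 0 0 16.5 -32 2 1;0 0 0 16.5 -32 2 1"

```text
clock: 1.35
eef_pos: [0.3904, -0.1561, 0.2072]
tcp_rot: [[1.0, -0.0, 0.0], [-0.0, -1.0, 0.0], [0.0, -0.0, -1.0]]
ft_force: [0.2, -1.0, 0.9]
width: -0.0001
finger_force: 0.0
```

Call:
send_rows --commands "0 0 0 14 -32 0 1;0 0 0 14 -32 0 1;0 0 0 14 -31 0 1;0 0 0 0 0 30 1;0 0 0 0 0 30 1"

```text
clock: 1.77
eef_pos: [0.4332, -0.0612, 0.1474]
tcp_rot: [[1.0, 0.004, 0.003], [0.004, -1.0, -0.001], [0.003, 0.001, -1.0]]
ft_force: [-0.0, -0.2, -1.1]
width: -0.0001
finger_force: 0.0
```

Call:
send_rows --commands "0 0 0 0 0 27 1;0 0 0 0 0 0 1;0 0 0 10 0 0 1;0 0 0 10 0 0 1;0 0 0 0 0 0 1"

```text
clock: 2.18
eef_pos: [0.4548, -0.0634, 0.1221]
tcp_rot: [[1.0, -0.0, 0.003], [-0.0, -1.0, -0.001], [0.003, 0.001, -1.0]]
ft_force: [-0.2, 0.1, 0.5]
width: 0.0004
finger_force: 0.0
```

Run:
```python
from h import *
c=cam("wrist"); im=r.read_camera("wrist"); cv2.imwrite("pics/w1.png",im[:,:,::-1])
s=r.read_state(); print(s["eef_pos"],s["ft_force"])
```

```text
[ 0.45386754 -0.06330495  0.12179673] [-0.24180959  0.47930217 -0.54913766]
```

View pics/w1.png

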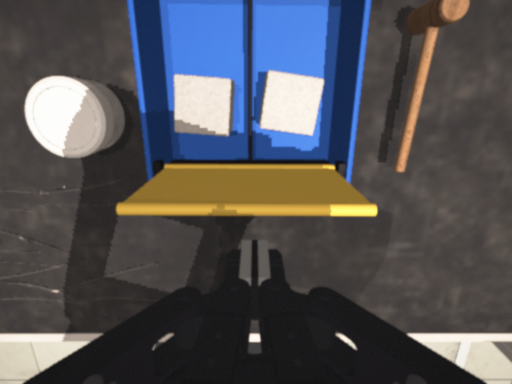

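The wrist view shows the flap upright (columns 118–377, free edge at row 210). The shut fingertips, near (255,250), are centred in front of it, and the cubes, tin and mallet are untouched. Next I push the flap over along its arc.

Call:
send_rows --commands "0 0 0 18 0 3 1;0 0 0 10 0 1.5 1;0 0 0 10 0 1.5 1;0 0 0 8 0 4 1;0 0 0 8 0 4 1"

```text
clock: 2.65
eef_pos: [0.507, -0.063, 0.1063]
tcp_rot: [[1.0, 0.0, 0.0], [0.0, -1.0, -0.0], [0.0, 0.0, -1.0]]
ft_force: [-1.4, -0.4, 1.8]
width: 0.0002
finger_force: 0.5
```

Call:
send_rows --commands "0 0 0 7 0 6 1;0 0 0 7 0 6 1;0 0 0 5 0 8 1;0 0 0 5 0 8 1;0 0 0 0 0 0 1"

```text
clock: 3.07
eef_pos: [0.53, -0.0627, 0.0762]
tcp_rot: [[1.0, -0.0, -0.002], [-0.0, -1.0, 0.001], [-0.002, -0.001, -1.0]]
ft_force: [0.3, -0.4, 0.2]
width: -0.0005
finger_force: 0.0
```

Call:
send_rows --commands "0 0 0 3 0 7 1;0 0 0 3 0 6 1;0 0 0 0 0 5 1;0 0 0 0 0 3 1;0 0 0 0 0 0 1"

```text
clock: 3.48
eef_pos: [0.5363, -0.0629, 0.0579]
tcp_rot: [[1.0, 0.0, 0.001], [0.0, -1.0, -0.0], [0.001, 0.0, -1.0]]
ft_force: [-3.3, 1.2, 8.9]
width: 0.0003
finger_force: 4.0
```

Call:
send_rows --commands "0 0 0 0 0 2 1;0 0 0 0 0 0 1;0 0 0 0 0 0 1"

```text
clock: 3.73
eef_pos: [0.5364, -0.0629, 0.0573]
tcp_rot: [[1.0, 0.0, 0.001], [0.0, -1.0, -0.0], [0.001, 0.0, -1.0]]
ft_force: [-12.4, 3.9, 32.0]
width: -0.0
finger_force: 16.2
```

Hard stop at 32 N with the tip at z 0.057, which matches the flat flap's top at 0.058. I'll retreat upward and a little back, look down to confirm the flap, then go over the lid.

Call:
send_rows --commands "0 0 0 0 0 -12 1;0 0 0 -15 0 -38 1;0 0 0 -15 0 -38 1;0 0 0 0 0 -40 1;0 0 0 0 0 -40 1"

```text
clock: 4.15
eef_pos: [0.5051, -0.0627, 0.2253]
tcp_rot: [[1.0, -0.0, 0.0], [-0.0, -1.0, 0.0], [0.0, -0.0, -1.0]]
ft_force: [0.5, -1.4, -0.1]
width: 0.0
finger_force: 0.0
```

Call:
send_rows --commands "0 0 0 0 0 -40 1;0 0 0 0 0 -40 1;0 0 0 0 0 0 1"

```text
clock: 4.4
eef_pos: [0.5073, -0.0633, 0.3112]
tcp_rot: [[1.0, -0.0, 0.01], [0.0, -1.0, -0.003], [0.01, 0.003, -1.0]]
ft_force: [0.6, -0.7, 0.3]
width: 0.0001
finger_force: 0.0
```

Run:
```python
from h import *
c=cam("wrist"); im=r.read_camera("wrist"); cv2.imwrite("pics/w2.png",im[:,:,::-1]); print(r.read_state()["eef_pos"])
h=cv2.cvtColor(im[:,:,::-1].copy(),cv2.COLOR_BGR2HSV); y=cv2.inRange(h,(18,120,70),(35,255,255))
n,l,st,_=cv2.connectedComponentsWithStats(y); print(st[1:][st[1:,4]>200])
p=proj(c,[[.565,-.061,.056],[.485,-.061,.056],[.565,0,.056],[.565,-.122,.056]]); print("expected flat edge/hinge px",p.round(0).tolist())
```

```text
[ 0.50701054 -0.06315867  0.30738527]
[[ 205  114   94   65 3845]]
expected flat edge/hinge px [[252.0, 115.0], [252.0, 174.0], [205.0, 115.0], [298.0, 115.0]]
```

View pics/w2.png

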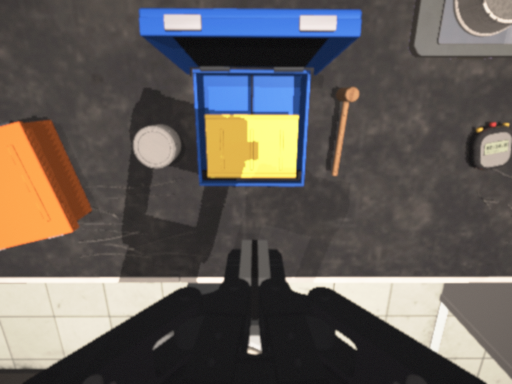

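The flap is flat: its far edge is at row 114, where 115 was expected, and columns 205–299 are as expected. The lid still stands (edge at rows 10–35) and its surroundings are undisturbed. Now over the lid and down behind it.

Call:
send_rows --commands "0 0 0 38 0 0 1;0 0 0 38 0 0 1;0 0 0 38 0 0 1;0 0 0 38 0 0 1;0 0 0 40 0 0 1"

```text
clock: 4.87
eef_pos: [0.6994, -0.0627, 0.302]
tcp_rot: [[1.0, 0.0, -0.001], [0.0, -1.0, 0.0], [-0.001, -0.0, -1.0]]
ft_force: [0.4, -0.2, 1.3]
width: 0.0002
finger_force: 0.0
```

Call:
send_rows --commands "0 0 0 0 0 0 1;0 0 0 0 0 0 1"

```text
clock: 5.03
eef_pos: [0.6994, -0.0629, 0.299]
tcp_rot: [[1.0, 0.0, -0.005], [0.0, -1.0, 0.001], [-0.005, -0.001, -1.0]]
ft_force: [-0.7, 0.4, -0.3]
width: -0.0002
finger_force: 0.0
```

Call:
send_rows --commands "0 0 0 0 0 36 1;0 0 0 0 0 36 1;0 0 0 0 0 36 1;0 0 0 0 0 0 1;0 0 0 -12 0 0 1"

```text
clock: 5.45
eef_pos: [0.6853, -0.0628, 0.1943]
tcp_rot: [[1.0, -0.0, -0.003], [-0.0, -1.0, 0.001], [-0.003, -0.001, -1.0]]
ft_force: [0.1, -0.2, 0.9]
width: 0.0001
finger_force: 0.0
```

Call:
send_rows --commands "0 0 0 -10 0 0 1;0 0 0 -8 0 0 1;0 0 0 -8 0 0 1;0 0 0 -8 0 0 1;0 0 0 0 0 0 1"

```text
clock: 5.87
eef_pos: [0.6512, -0.0629, 0.1967]
tcp_rot: [[1.0, -0.0, 0.001], [-0.0, -1.0, -0.0], [0.001, 0.0, -1.0]]
ft_force: [-0.1, 0.8, 0.3]
width: -0.0001
finger_force: 0.0
```

Call:
send_rows --commands "0 0 0 -11 0 1 1;0 0 0 -11 0 1 1;0 0 0 -11 0 1 1;0 0 0 -12.7 0 2.7 1;0 0 0 -12.7 0 2.7 1"

```text
clock: 6.28
eef_pos: [0.5937, -0.0629, 0.1874]
tcp_rot: [[1.0, 0.0, 0.001], [0.0, -1.0, -0.0], [0.001, 0.0, -1.0]]
ft_force: [2.4, -0.4, -0.2]
width: 0.0003
finger_force: 1.2
```

Call:
send_rows --commands "0 0 0 -12.3 0 5.3 1;0 0 0 -12.3 0 5.3 1;0 0 0 -10.8 0 7.5 1;0 0 0 -10.8 0 7.5 1;0 0 0 0 0 0 1"

```text
clock: 6.7
eef_pos: [0.546, -0.0627, 0.1605]
tcp_rot: [[1.0, -0.0, -0.002], [-0.0, -1.0, 0.0], [-0.002, -0.0, -1.0]]
ft_force: [-0.8, -0.1, -0.5]
width: -0.0001
finger_force: 0.0
```

Call:
send_rows --commands "0 0 0 -9 0 9 1;0 0 0 -9 0 9 1;0 0 0 -7 0 11 1;0 0 0 -7 0 11 1;0 0 0 0 0 0 1"

```text
clock: 7.12
eef_pos: [0.5147, -0.0627, 0.1201]
tcp_rot: [[1.0, -0.0, -0.002], [-0.0, -1.0, 0.001], [-0.002, -0.001, -1.0]]
ft_force: [-0.7, -0.4, -0.8]
width: 0.0003
finger_force: 0.0
```

Call:
send_rows --commands "0 0 0 -5 0 12 1;0 0 0 -5 0 12 1;0 0 0 -1.5 0 6.5 1;0 0 0 -1.5 0 6.5 1;0 0 0 0 0 0 1"

```text
clock: 7.53
eef_pos: [0.5025, -0.0628, 0.0837]
tcp_rot: [[1.0, -0.0, -0.001], [-0.0, -1.0, 0.0], [-0.001, -0.0, -1.0]]
ft_force: [-0.5, -0.1, -0.3]
width: 0.0001
finger_force: 0.0
```

Call:
send_rows --commands "0 0 0 0 0 6 1;0 0 0 0 0 5 1;0 0 0 0 0 4 1;0 0 0 0 0 1 1;0 0 0 0 0 0 1"

```text
clock: 7.95
eef_pos: [0.503, -0.063, 0.0697]
tcp_rot: [[1.0, 0.0, 0.001], [0.0, -1.0, -0.0], [0.001, 0.0, -1.0]]
ft_force: [-10.0, 2.1, 23.7]
width: 0.0
finger_force: 12.0
```

Hard stop at 24 N with the tip at z 0.0697, and the shut lid's top should be at 0.070. I'll hold a moment, retreat and check.

Call:
send_rows --commands "0 0 0 0 0 0 1;0 0 0 0 0 0 1;0 0 0 0 0 -10 1;0 0 0 0 0 -30 1;0 0 0 0 0 -40 1"

```text
clock: 8.37
eef_pos: [0.5013, -0.0625, 0.147]
tcp_rot: [[1.0, 0.0, -0.005], [0.0, -1.0, 0.001], [-0.005, -0.001, -1.0]]
ft_force: [1.5, 0.2, 0.1]
width: 0.0002
finger_force: 0.0
```

Call:
send_rows --commands "0 0 0 0 0 -40 1;0 0 0 0 0 -40 1;0 0 0 0 0 -40 1;0 0 0 0 0 -40 1;0 0 0 0 0 0 1"

```text
clock: 8.78
eef_pos: [0.504, -0.0632, 0.3162]
tcp_rot: [[1.0, 0.0, 0.01], [0.0, -1.0, -0.003], [0.01, 0.003, -1.0]]
ft_force: [1.2, 0.1, 1.2]
width: 0.0003
finger_force: 0.0
```

Run:
```python
from h import *
c=cam("wrist"); im=r.read_camera("wrist"); print(r.read_state()["eef_pos"],r.read_state()["ft_force"])
P=[[.462,.017,.07],[.462,-.139,.07]]
print("expected lid edge corners px",proj(c,P).round(0).tolist())
h=cv2.cvtColor(im[:,:,::-1].copy(),cv2.COLOR_BGR2HSV); b=cv2.inRange(h,(100,120,50),(130,255,255))
n,l,st,_=cv2.connectedComponentsWithStats(b); print(st[1:][st[1:,4]>500])
cv2.imwrite("pics/w3.png",im[:,:,::-1])
```

```text
[ 0.50363286 -0.06315916  0.31240415] [ 0.85608391 -0.52470111 -0.77263749]
expected lid edge corners px [[196.0, 189.0], [308.0, 189.0]]
[[  188    64   128   126 15014]]
```

View pics/w3.png

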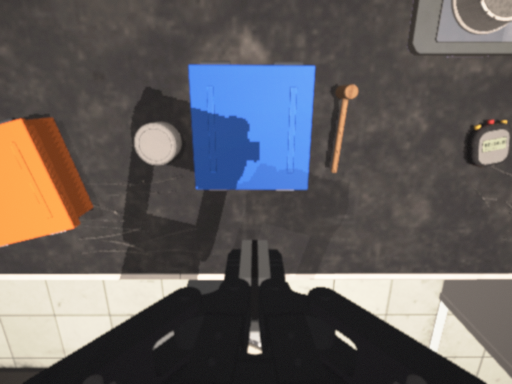

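The wrist view shows the lid shut and level over the case, with its near edge at row 190 against 189 expected. The tin (157,143), mallet and watch are where they were, and the gripper is clear.

```bash
python3 -c "
from rig import r
print(r.close_job())"
```

```text
the job is handed in; nothing more can be done
None
```

The job is handed in: flap pressed flat, then lid closed gently and pressed to its stop, with no sign of the tin, mallet or watch having moved; the judge's result was not shown, and I did not re-check the tape and weighing bottle, or the cubes after the lid closed.

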